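Hang the dial thermometer on the rail's headed stud

ROBOT

A 6-joint arm with a two-finger parallel gripper is mounted at the origin on the work surface. World frame = base frame: x ahead of the robot, y to its left, z up, the work surface at z = 0. Lengths are in m, angles in rad, forces in N, time in s.
With the tool pointing down it reaches from about 0.25 to 0.725 m from the base axis. Payload 4 kg.
Tool frame: the origin (TCP) lies between the finger pads; the fingertips stand 17 mm ahead of it and the grasp point (between the pads) lies 2 mm behind it; z points along the fingers, x is the direction in which the jaws open and shut, and the axes are right-handed (so a half turn about z gives the same grasp; the last joint's range is limited). The gripper opens to 85 mm and grips with 20 to 120 N. Pads are 22 mm wide; open, the fingers measure 114 mm over their backs; the gripper's body (76 mm by 85 mm) begins 54 mm behind the grasp point. The pads swing forward as they close: fully open they stand 13 mm farther back than shut.
Start: joints at [-1.243, 0.241, 0.005, 1.335, 0, 1.571], TCP at [0.161, -0.473, 0.248] pointing down, gripper open.
Joint ranges: [-2.72, 2.72], [-1.05, 1.87], [-1.09, 1.28], [-1.99, 2.15], [-1.42, 1.44], [-3.14, 3.14]. Speed limits (rad/s): [2.79, 2.79, 3.14, 3.14, 3.14, 3.14].

INTERFACE

Orientations are given as a unit quaternion [x, y, z, w].
In Python, from workcell import telemetry, cams, workorder gives the robot as it stands. The module is installed in compiled form; this text tells all that it offers.
- The arm moves only by the tool apply_moves, never from a script. Its argument "moves" is a list that holds one entry, the list of rows, each a list of 4 numbers: the shift along the tool's x, y, z in mm, then the turn about the tool's z in degrees. A call has exactly 10 rows; each row shifts and turns the pose as measured when the row begins, along the tool's axes as they then stand; what a row does not reach is not made up. A row lasts 1/10 s, in which the tool goes at most 50 mm and 8.59 degrees, less where a joint would pass 70% of its speed; a pose out of reach is approached as far as the arm can. A call with a gripper value outside its range is refused whole. "hand" is the gripper's target within -1 to 1 (fully open at 1, half-way at 0, shut at -1), set as the call begins (left out, the last holds). The fingers move at their own pace and stop on an object; the grip force is fixed at half the most. Time passes only in rows, so rows that do not move let the fingers close, or fill a call up. It gives the time, the measured TCP pose, the force and the opening at its end, in the units of the state.
- telemetry.get_obs(): the state, without advancing time (a new reading comes with each control period).
- cams.camera(name): name is "scene" or "top"; returns a dict with "color" (384x512x3 uint8, red, green, blue), "fovy" (degrees; the focal length in pixels is half the picture's height over the tangent of half this angle, whatever the lens; pixels are square), "cx", "cy" (the principal point, pixels), "camera_from_world" (4x4, takes a point from world to camera coordinates). Camera axes: x right, y down, z forward; pixel columns grow to the right and rows downward; lengths in m; the calibration is good to about 2 mm. A picture is of the moment at which its call begins. There is no depth.
- workorder.job_done(): hands the job in, once; it reports no verdict.
The state is a dict: "clock": time; "joint_pos": joint angles; "joint_vel": joint speeds; "tau": joint torques, N m; "eef_pos": TCP position; "tool_rot": TCP orientation; "ft_force": force on the tool from outside, world axes, zero at the start; "ft_torque": the same for the moment, N m; "grip_width": finger opening in m.
Only numpy, scipy, OpenCV 4.12 (cv2) and the standard library are available. Lean on these libraries where they do the work, as an engineer would, in place of code of your own. Each camera call takes 0.05 s, during which the arm holds its last target. There are 200 camera calls.

TASK

Hang the green dial thermometer by the keyhole in its back on the brass-headed stud of the utensil rail, dial facing out. The stud is clamped by hand somewhere near the middle of the bar: press the thermometer's back lightly on its head, feel sideways until the head drops in and the back lies flush on the bar, then let it down until the stud is at the top of the slot and let go, so that it hangs upright. Do not force it, and leave everything else where it is.

Things in the scene. Friction and masses are not known exactly. Their poses are not given: they have to be found in the camera images.
- thermometer: Dial thermometer in a green box-shaped case 62 mm wide (y), 76 mm high (z), 30 mm deep (x), about 0.22 kg, standing on the table. Origin: centre of its underside; z up. The round white dial with steel bezel is on the -x side (case front at x = -15 mm, bezel to -18 mm); the flat light-metal back is at x = +15 mm. Grip it by its two flat sides (y = +31 and -31 mm).
- entry (a point): Centre of the entry hole of the keyhole in the thermometer's back, on the back surface: (15, 0, 41) mm in its frame. The back is a 3 mm plate over a hollow 9 mm deep. Entry hole: 15 mm wide, 32.5 to 49.5 mm above the underside; then 45-degree shoulders up to 53 mm, then a slot 8.5 mm wide that ends 64 mm above the underside. Axes as the thermometer's.
- slot_end (a point): Where the stud's axis lies when the thermometer hangs fully down, on the thermometer's back surface: (15, 0, 61.25) mm in its frame. Fully hung it is at x = 0, z = 210 mm of the rail's frame, and the underside is 149 mm above the table. Axes as the thermometer's.
- rail: Utensil rail, fixed on the table: two posts carry a flat aluminium bar 380 mm long (y), 10 mm thick, 178 to 220 mm above the table. Its front face is the plane x = 0 of this frame and looks to -x. Origin: on the table, below the middle of that face; z up. A ladle at y = +145 and a brush at y = -145 mm hang on it, up to 45 mm out and to 110 mm from the middle. The thermometer hangs at the rail's yaw.
- timer: Round kitchen timer, white with a yellow turning top, 62 mm across and 61 mm high, standing on the table. Origin: centre of its underside. It and the thermometer may have swapped places.
- jar: Amber glass jar with red cap, 62 mm across, 100 mm high, on the table. Origin: centre of its underside.
- cutter: Round steel pastry cutter ring, 68 mm across, 30 mm high, on the wooden board. Origin: centre of its underside.
- mould: Wooden pastry mould with carved flower, block 75 x 75 x 28 mm with a handle along its +x reaching to 100 mm, lying on the wooden board. Origin: centre of the block's underside.
- bar_mid (a point): Middle of the bar's front face, 210 mm above the table; axes as the rail's. The stud sticks out to -x at this height: shank 5.5 mm thick, flat round brass head 11 mm across, 3 mm thick, its front 7.7 mm out from the bar. It is clamped anywhere from y = -9 to +9 mm of this point, which is not measured. The stud and bar are stiff; a push of 25 N would bend the stud.

How it is judged:
On the way, in this order (a step that is already met when the one before it is completed fails the run):
1. the thermometer is lifted clear of the table (height (world z) of thermometer above 0.05 m and contact force between thermometer and rail below 0.2 N), for 0.1 s.
2. the stud's head is inside the keyhole's entry hole: the back lies against the bar (within 4 mm), dial outward, the entry hole at the stud's height (x of entry in the frame of rail between -0.004 and 0.004 m and z of entry in the frame of rail between 0.202 and 0.218 m and y of entry in the frame of rail between -0.014 and 0.014 m), for 0.05 s.
At the end, for the whole second after the job is handed in: The thermometer hangs on the stud, let go and at rest: the end of its slot down on the stud (slot_end within 3 mm of the stud's height), its back against the bar (within 4 mm), dial facing out, upright and square to the bar within about 8 degrees (x of slot_end in the frame of rail between -0.004 and 0.003 m and z of slot_end in the frame of rail between 0.207 and 0.213 m and y of slot_end in the frame of rail between -0.014 and 0.014 m and angle between the x axis of thermometer and the x axis of rail, either way round below 0.15 rad and angle between thermometer's own z axis and vertical below 0.15 rad and contact force between thermometer and rail above 0.5 N and linear speed of thermometer below 0.02 m/s and angular speed of thermometer below 0.3 rad/s); the robot touches nothing.
It fails at once if the thermometer pushed against the rail or its stud with more than 25 N (contact force between thermometer and rail above 25 N).
It fails at once if the robot pushing on the rail with more than 25 N (contact force between any of the fingers, the arm and rail above 25 N).
It fails at once if the timer, jar, pastry cutter or mould shifted by more than 30 mm (distance of any of timer, jar, cutter, mould from where it was at the start of the episode above 0.03 m).
It also fails if it takes over 72 s, if anything falls off the work surface, if the arm or the gripper's body presses on something with over 40 N, if the wrist force passes 120 N, or if a joint passes its speed limit or range.

## Working session

There is one attempt and no reset: what is moved stays moved. The work goes in short steps, Python scripts to look and compute and a tool call to move; the robot and the scene stay as the last step left them, time stands still between calls to the robot, and variables do not carry over. Pictures are saved under pics/ and viewed, about 8 in all and at most 12, crops included, and the job is handed in when it is done.

Besides the shell and the picture viewer there is one more tool, called after "Request:" as a command line: name --argument value ..., lists and objects as JSON in quotes. apply_moves: Moves the arm, as the interface text tells. Its arguments: {"type":"object","properties":{"moves":{"type":"array"},"hand":{"type":"number"}},"required":["moves"]}

```bash
mkdir -p pics
python3 - <<'E'
from workcell import telemetry, cams
import cv2,numpy as np,pickle
d={}
for n in("scene","top"):
    c=cams.camera(n);d[n]=c
    cv2.imwrite(f"pics/{n}0.png",cv2.resize(c["color"][:,:,::-1],(800,600),interpolation=cv2.INTER_CUBIC))
    print(n,c["fovy"],c["cx"],c["cy"],np.round(c["camera_from_world"],4).tolist())
pickle.dump(d,open("c0.pkl","wb"))
print(telemetry.get_obs())
E
```

```text
scene 51.08910245699131 256.975482013519 193.52625640658079 [[0.8246, 0.5655, 0.0154, -0.4803], [0.3507, -0.4897, -0.7983, -0.0566], [-0.4439, 0.6636, -0.6021, 1.4363], [0.0, 0.0, 0.0, 1.0]]
top 50.910253838977596 259.5387706742249 198.33780909781498 [[0.0033, -0.9997, 0.0231, 0.0182], [-0.9967, -0.0052, -0.0815, 0.534], [0.0816, -0.0228, -0.9964, 1.3677], [0.0, 0.0, 0.0, 1.0]]
{'clock': 0.1, 'joint_pos': array([-1.24299024e+00,  2.41309925e-01,  3.88125345e-03,  1.33517861e+00,
       -2.83865749e-05,  1.57079080e+00]), 'joint_vel': array([ 1.24268532e-03, -1.63704999e-03,  2.27844033e-03,  1.17099341e-03,
       -5.82241057e-05, -6.86544560e-04]), 'tau': array([-5.92307242e-04, -3.73137367e+01,  2.53010434e+01,  1.08579968e-02,
       -6.34251521e-06, -1.13029093e-07]), 'eef_pos': array([ 0.16080981, -0.47289045,  0.24752429]), 'tool_rot': array([ 8.13010114e-01, -5.82248860e-01, -7.44424790e-04, -5.15678984e-04]), 'ft_force': array([ 0.32693095, -0.5416246 , -0.14718704]), 'ft_torque': array([-0.00917517, -0.02808029,  0.00722725]), 'grip_width': 0.08557300986118381}
```

View pics/scene0.png

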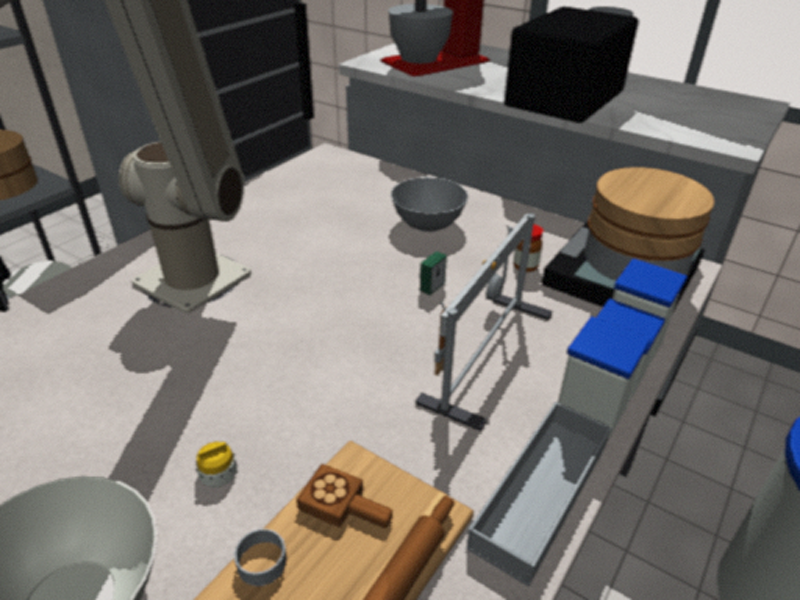

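View pics/top0.png

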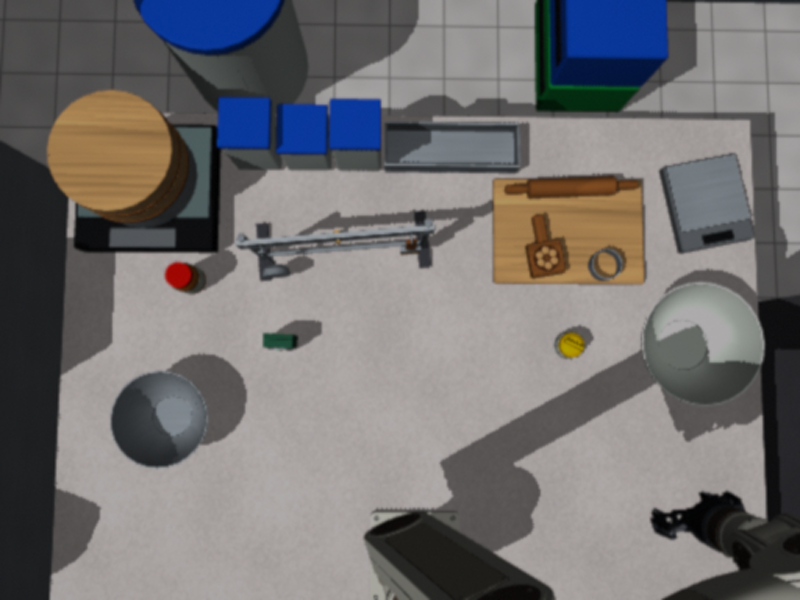

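The top view shows the green thermometer at (280,341), the rail from (238,241) to (432,228), and the timer at (570,345). I'll zoom in on the first two.

```bash
cat > h.py <<'E'
import numpy as np
def K(c):
    f=c["color"].shape[0]/2/np.tan(np.radians(c["fovy"])/2)
    return np.array([[f,0,c["cx"]],[0,f,c["cy"]],[0,0,1]])
def proj(c,P):
    T=c["camera_from_world"];q=(np.atleast_2d(P)@T[:3,:3].T+T[:3,3])@K(c).T
    return q[:,:2]/q[:,2:]
def ray(c,uv,z):
    T=c["camera_from_world"];R=T[:3,:3];o=-R.T@T[:3,3]
    uv=np.atleast_2d(uv);d=np.c_[uv,np.ones(len(uv))]@np.linalg.inv(K(c)).T@R
    return o+d*((z-o[2])/d[:,2])[:,None]
E
python3 - <<'E'
import pickle,cv2,numpy as np
d=pickle.load(open("c0.pkl","rb"))
def crop(n,x0,y0,w,h,W,H): return cv2.resize(d[n]["color"][y0:y0+h,x0:x0+w,::-1],(W,H),interpolation=cv2.INTER_CUBIC)
a=crop("top",145,135,140,50,800,286)    # scale 5.714
b=crop("top",160,200,50,35,400,280)     # scale 8
e=crop("scene",262,135,100,70,400,280)  # scale 4
cv2.imwrite("pics/crop1.png",np.vstack([a,np.hstack([b,e])]))
for n in d:
    hsv=cv2.cvtColor(d[n]["color"],cv2.COLOR_RGB2HSV)
    m=cv2.inRange(hsv,(60,80,15),(95,255,255))
    k,l,s,c=cv2.connectedComponentsWithStats(m)
    for i in range(1,k):
        if s[i,4]>25: print(n,s[i],c[i])
E
```

```text
scene [270 161  15  27 172] [274.63372093 172.21511628]
top [ 343    0   67   71 1403] [365.26799715  51.33499644]
top [169 214  21   9 163] [178.6809816  217.65030675]
```

View pics/crop1.png

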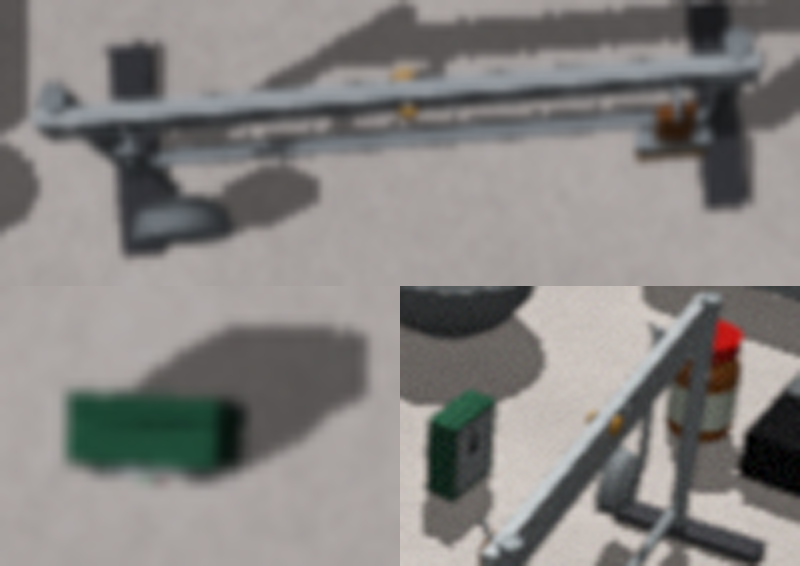

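The keyhole back faces the rail (+x). The stud head shows as brass in front of the bar at crop (408,112), with its clamp behind at (403,73). Next I'll work out poses.

Run:
```python
import pickle,cv2,numpy as np
from h import *
from scipy.optimize import least_squares
d=pickle.load(open("c0.pkl","rb"))
t=d["top"]; im=t["color"].astype(int)
T=t["camera_from_world"];print("cam",-T[:3,:3].T@T[:3,3], "f",K(t)[0,0])
g=im.sum(2)//3
for u in (180,195,230,250,260): print(u,[(v,g[v,u]) for v in range(143,162)])
print("brass")
for v in range(146,158): print(v,[tuple(im[v,u]) for u in range(212,220)])
# bar end clicks from crop (s=5.714,x0=145,y0=135): centreline of bar top
c=lambda u,v:((u+.5)/5.714+144.5,(v+.5)/5.714+134.5)
print(ray(t,[c(38,117),c(762,66)],.22), ray(t,[c(408,112)],.21))
hsv=cv2.cvtColor(t["color"],cv2.COLOR_RGB2HSV)
m=cv2.inRange(hsv,(60,80,15),(95,255,255));m[:200]=0
print("green top",cv2.minAreaRect(cv2.findNonZero(m)))
print(g[210:226,164:194])
```

```text
cam [0.42049482 0.05220695 1.4059372 ] f 403.3490322847674
180 [(143, np.int64(158)), (144, np.int64(161)), (145, np.int64(162)), (146, np.int64(160)), (147, np.int64(158)), (148, np.int64(156)), (149, np.int64(155)), (150, np.int64(151)), (151, np.int64(147)), (152, np.int64(155)), (153, np.int64(155)), (154, np.int64(134)), (155, np.int64(74)), (156, np.int64(53)), (157, np.int64(68)), (158, np.int64(80)), (159, np.int64(80)), (160, np.int64(86)), (161, np.int64(113))]
195 [(143, np.int64(161)), (144, np.int64(160)), (145, np.int64(155)), (146, np.int64(137)), (147, np.int64(101)), (148, np.int64(88)), (149, np.int64(91)), (150, np.int64(116)), (151, np.int64(147)), (152, np.int64(152)), (153, np.int64(130)), (154, np.int64(75)), (155, np.int64(77)), (156, np.int64(117)), (157, np.int64(131)), (158, np.int64(96)), (159, np.int64(71)), (160, np.int64(82)), (161, np.int64(96))]
230 [(143, np.int64(90)), (144, np.int64(114)), (145, np.int64(149)), (146, np.int64(154)), (147, np.int64(146)), (148, np.int64(150)), (149, np.int64(151)), (150, np.int64(133)), (151, np.int64(75)), (152, np
[... 6986 characters left out ...]
 54  54  54  55  55  54
   54  54  53  52  42  24  15  29  60  80  89  97]
 [170 171 169 156 112  79  66  58  55  55  57  60  62  59  58  60  61  60
   57  55  54  51  42  26  21  36  67  91 110 124]
 [170 169 166 158 139 119 104  86  72  75  78  87  92  86  81  83  84  81
   73  63  56  52  48  44  51  67 100 123 146 156]
 [167 167 164 162 159 156 150 133 116 117 121 132 138 131 121 116 117 117
  108  88  72  67  74  88 106 121 146 157 163 165]
 [166 165 163 163 165 167 165 161 157 156 157 161 159 151 144 133 137 150
  148 131 118 116 122 137 152 157 164 167 166 167]
 [165 164 163 165 166 168 166 166 168 167 167 167 167 166 163 160 161 165
  166 161 159 160 160 163 165 165 167 167 164 164]]
```

Run:
```python
import pickle,numpy as np
from h import *
from scipy.optimize import least_squares
d=pickle.load(open("c0.pkl","rb")); t,s=d["top"],d["scene"]
sc=lambda u,v:(262+(u-400+.5)/4-.5,135+(v-286+.5)/4-.5)
# (sx,sy,z) corner -> pixel
S=[((-1,-1,76),sc(428,422)),((1,-1,76),sc(458,432)),((1,1,76),sc(494,399)),((-1,1,76),sc(468,391)),((-1,-1,0),sc(430,490)),((1,-1,0),sc(456,498)),((1,1,0),sc(490,470))]
Tp=[((1,1,76),(168,212.75)),((1,-1,76),(186.7,213.3)),((-1,1,76),(168,222))]
def res(p):
    r=[]
    for c,L in((s,S),(t,Tp)):
        for (a,b,z),uv in L:
            X=np.array([a*.015,b*.031]);C,Sn=np.cos(p[2]),np.sin(p[2])
            P=[p[0]+C*X[0]-Sn*X[1],p[1]+Sn*X[0]+C*X[1],z/1000]
            r.append(proj(c,P)[0]-uv)
    return np.array(r).ravel()
o=least_squares(res,[.42,.27,0],loss="soft_l1");print("thermo",o.x[:2],np.degrees(o.x[2]));print(res(o.x).reshape(-1,2).round(1).tolist())
E_=ray(t,[(180,154.5),(195,153.45),(230,150.5),(250,148.7),(260,148.2)],.22)
p=np.polyfit(E_[:,1],E_[:,0],1);print("front edge x=%.4f%+.4f*y yaw %.2f"%(p[1],p[0],-np.degrees(np.arctan(p[0]))),E_[:,0]-np.polyval(p,E_[:,1]))
y=.158;print("mid",np.polyval(p,y),y)
```

```text
thermo [0.46554842 0.29133128] 0.6207011561848119
[[0.1, -0.6], [0.1, -0.3], [0.5, -0.2], [-0.4, -0.9], [-1.1, 0.5], [-0.3, 1.4], [0.3, -0.0], [-0.1, 0.1], [0.2, -0.6], [-0.2, -0.0]]
front edge x=0.6702-0.0905*y yaw 5.17 [ 1.89433719e-04 -3.17268699e-04  4.11026986e-06  5.33761624e-04
 -4.10036915e-04]
mid 0.6559429884601542 0.158
```

Request:
apply_moves --moves '[[[0, 0, 0, -8.5], [0, 0, 0, -8.5], [0, 0, 0, -8.5], [0, 0, 0, -8.5], [0, 0, 0, -8.5], [0, 0, 0, -8.5], [0, 0, 0, -8.5], [0, 0, 0, -8.5], [0, 0, 0, -8.5], [0, 0, 0, -8.5]]]' --hand 1

```text
clock: 1.1
eef_pos: [0.1596, -0.4693, 0.2419]
tool_rot: [0.991, 0.13, -0.001, -0.007]
ft_force: [0.1, -0.2, -0.9]
grip_width: 0.0856
```

Request:
apply_moves --moves '[[[0, 0, 0, -8.5], [0, 0, 0, -8.5], [0, 0, 0, -8.5], [0, 0, 0, -8.5], [0, 0, 0, -8.5], [0, 0, 0, -8.5], [0, 0, 0, -8.5], [0, 0, 0, -8.5], [0, 0, 0, -8.5], [0, 0, 0, 0]]]'

```text
clock: 2.1
eef_pos: [0.1584, -0.4658, 0.2363]
tool_rot: [0.693, 0.721, 0.006, -0.012]
ft_force: [-0.8, 1.0, -0.5]
grip_width: 0.0856
```

```bash
cat > st.py <<'E'
from workcell import telemetry
import numpy as np
from scipy.spatial.transform import Rotation as R
o=telemetry.get_obs();r=R.from_quat(o["tool_rot"]);m=r.as_matrix()
print("t",round(o["clock"],2),"p",o["eef_pos"].round(4),"psi",np.degrees(np.arctan2(m[1,0],m[0,0])).round(2),"z",m[:,2].round(4),"j",o["joint_pos"].round(2),"F",o["ft_force"].round(2),"T",o["ft_torque"].round(3),"g",round(o["grip_width"],4))
import sys
if len(sys.argv)>2:
    t=np.array([float(a) for a in sys.argv[1:4]]); print("tool-frame shift mm",(m.T@(t-o["eef_pos"])*1000).round(1))
E
python3 st.py .4655 .2913 .2
```

```text
t 2.1 p [ 0.1584 -0.4658  0.2363] psi 92.32 z [-0.0088  0.0259 -0.9996] j [-1.24  0.25 -0.01  1.33  0.   -1.28] F [-0.77  0.97 -0.52] T [-0.017 -0.002 -0.023] g 0.0856
tool-frame shift mm [742.8 338.   53.2]
```

Request:
apply_moves --moves '[[[45, 20, -1, 0], [45, 20, -1, 0], [45, 20, -1, 0], [45, 20, -1, 0], [45, 20, -1, 0], [45, 20, -1, 0], [45, 20, -1, 0], [45, 20, -1, 0], [45, 20, -1, 0], [45, 20, -1, 0]]]'

```text
clock: 3.1
eef_pos: [0.3498, -0.0071, 0.2544]
tool_rot: [0.711, 0.703, 0.008, -0.012]
ft_force: [1.4, -1.6, -0.4]
grip_width: 0.0854
```

```bash
python3 st.py .4655 .2913 .2
```

```text
t 3.1 p [ 0.3498 -0.0071  0.2544] psi 89.39 z [-0.0058  0.0274 -0.9996] j [-0.04 -0.06 -0.31  1.32  0.03 -0.03] F [ 1.39 -1.6  -0.38] T [-0.077 -0.085  0.022] g 0.0854
tool-frame shift mm [298.  112.9  61.9]
```

Request:
apply_moves --moves '[[[43, 16, 0, 0], [43, 16, 0, 0], [43, 16, 0, 0], [43, 16, 0, 0], [43, 16, 0, 0], [43, 16, 0, 0], [38, 14, 0, 0], [0, 0, 30, 0], [0, 0, 30, 0], [0, 0, 10, 0]]]'

```text
clock: 4.1
eef_pos: [0.4697, 0.3118, 0.1899]
tool_rot: [0.718, 0.695, 0.011, -0.01]
ft_force: [-1.0, -0.4, -0.5]
grip_width: 0.0859
```

```bash
python3 st.py .4655 .2913 .055
python3 - <<'E'
from workcell import cams
import cv2,numpy as np
from h import *
t=cams.camera("top")["color"][190:250,150:230,::-1]; s=cams.camera("scene")["color"][120:195,240:340,::-1]
cv2.imwrite("pics/pre.png",np.hstack([cv2.resize(t,(400,300),interpolation=cv2.INTER_CUBIC),cv2.resize(s,(400,300),interpolation=cv2.INTER_CUBIC)]))
E
```

```text
t 4.1 p [0.4697 0.3118 0.1899] psi 88.14 z [ 0.0012  0.0301 -0.9995] j [0.57 0.38 0.05 1.22 0.02 0.61] F [-1.04 -0.39 -0.46] T [-0.089  0.049 -0.   ] g 0.0859
tool-frame shift mm [-24.7  -3.6 134.2]
```

View pics/pre.png

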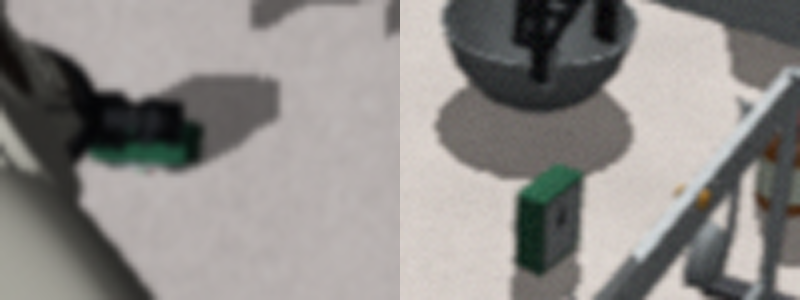

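Crops show the gripper above and slightly left of (+y) the thermometer, which stands undisturbed; I'll correct and descend to just above it.

Request:
apply_moves --moves '[[[-12, -2, 0, -2], [-12, -2, 0, 0], [-1, 0, 20, 0], [0, 0, 25, 0], [0, 0, 25, 0], [0, 0, 10, 0], [0, 0, 0, 0], [0, 0, 0, 0], [0, 0, 0, 0], [0, 0, 0, 0]]]'

```text
clock: 5.2
eef_pos: [0.4739, 0.2867, 0.1244]
tool_rot: [0.712, 0.702, 0.023, -0.007]
ft_force: [-0.3, -0.9, 0.3]
grip_width: 0.0852
```

```bash
python3 st.py .4655 .2913 .055
```

```text
t 5.2 p [0.4739 0.2867 0.1244] psi 89.27 z [ 0.0231  0.0421 -0.9988] j [ 0.53  0.4  -0.11  1.02  0.02  0.55] F [-0.31 -0.86  0.34] T [-0.026  0.04   0.033] g 0.0852
tool-frame shift mm [  1.5 -10.   69.3]
```

Request:
apply_moves --moves '[[[1, -6, 0, -1], [1, -5, 0, 0], [0, -1, 10, 0], [0, -1, 10, 0], [0, -1, 10, 0], [0, -1, 10, 0], [0, 0, 8, 0], [0, 0, 5, 0], [0, 0, 3, 0], [0, 0, 0, 0]]]'

```text
clock: 6.2
eef_pos: [0.4585, 0.2917, 0.0631]
tool_rot: [0.705, 0.709, 0.023, -0.007]
ft_force: [0.4, -0.2, -0.2]
grip_width: 0.0855
```

```bash
python3 st.py .4655 .2913 .055
```

```text
t 6.2 p [0.4585 0.2917 0.0631] psi 90.39 z [ 0.0225  0.0417 -0.9989] j [ 0.55  0.45 -0.21  0.87  0.02  0.55] F [ 0.43 -0.21 -0.25] T [-0.083  0.036 -0.037] g 0.0855
tool-frame shift mm [-0.8  6.9  8.2]
```

Request:
apply_moves --moves '[[[0, 3, 3, 0], [0, 3, 2, 0], [0, 1, 1, 0], [0, 0, 0, 0], [0, 0, 0, 0], [0, 0, -0.5, 0], [0, 0, 0, 0], [0, 0, 0, 0], [0, 0, 0, 0], [0, 0, 0, 0]]]'

```text
clock: 7.2
eef_pos: [0.4677, 0.2927, 0.0591]
tool_rot: [0.705, 0.709, 0.025, -0.006]
ft_force: [0.4, 0.1, -0.6]
grip_width: 0.0853
```

```bash
python3 st.py .4655 .2913 .055
```

```text
t 7.2 p [0.4677 0.2927 0.0591] psi 90.38 z [ 0.0258  0.0437 -0.9987] j [ 0.55  0.47 -0.2   0.86  0.02  0.54] F [ 0.38  0.07 -0.62] T [-0.042  0.019 -0.04 ] g 0.0853
tool-frame shift mm [-1.6 -2.3  4. ]
```

Request:
apply_moves --moves '[[[-1, -2, 3, 0], [0, 0, 1, 0], [0, 0, 0, 0], [0, 0, 0, 0], [0, 0, 0, 0], [0, 0, 0, 0], [0, 0, 0, 0], [0, 0, 0, 0], [0, 0, 0, 0], [0, 0, 0, 0]]]' --hand -1

```text
clock: 8.2
eef_pos: [0.4663, 0.2921, 0.0559]
tool_rot: [0.705, 0.709, 0.026, -0.006]
ft_force: [-0.5, -0.7, 1.4]
grip_width: 0.0618
```

```bash
python3 st.py .4655 .2913 .055
```

```text
t 8.2 p [0.4663 0.2921 0.0559] psi 90.38 z [ 0.0278  0.0444 -0.9986] j [ 0.55  0.47 -0.21  0.85  0.02  0.54] F [-0.48 -0.7   1.42] T [-0.078  0.12  -0.023] g 0.0618
tool-frame shift mm [-0.8 -0.8  0.9]
```

Request:
apply_moves --moves '[[[0, 0, -10, 0], [0, 0, -20, 0], [0, 0, -25, 0], [0, 0, -25, 0], [0, 0, -25, 0], [0, 0, -25, 0], [0, 0, -25, 0], [0, 0, -15, 0], [0, 0, -5, 0], [0, 0, 0, 0]]]'

```text
clock: 9.2
eef_pos: [0.4569, 0.2813, 0.236]
tool_rot: [0.705, 0.709, 0.019, -0.008]
ft_force: [0.4, 0.9, -2.4]
grip_width: 0.0616
```

```bash
python3 st.py .613 .1527 .225
```

```text
t 9.2 p [0.4569 0.2813 0.236 ] psi 90.34 z [ 0.0161  0.0376 -0.9992] j [0.54 0.29 0.04 1.29 0.02 0.53] F [ 0.38  0.93 -2.42] T [-0.086 -0.047  0.033] g 0.0616
tool-frame shift mm [-129.8  155.2    8.6]
```

Request:
apply_moves --moves '[[[-20, 15, 0, -1], [-20, 20, 0, -1], [-20, 20, 0, -1], [-20, 20, 0, -1], [-20, 20, 0, -0.5], [-20, 20, 0, 0], [-8, 15, 0, 0], [0, 5, 0, 0], [0, 0, 0, 0], [0, 0, 0, 0]]]'

```text
clock: 10.2
eef_pos: [0.5958, 0.1561, 0.2182]
tool_rot: [0.674, 0.738, 0.008, -0.014]
ft_force: [-0.6, 0.1, -0.9]
grip_width: 0.0617
```

```bash
python3 st.py .613 .1527 .225
python3 - <<'E'
from workcell import cams
import cv2,numpy as np,pickle
d={n:cams.camera(n) for n in("top","scene")};pickle.dump(d,open("c1.pkl","wb"))
t=d["top"]["color"][130:190,170:250,::-1]; s=d["scene"]["color"][110:200,270:390,::-1]
cv2.imwrite("pics/app.png",np.hstack([cv2.resize(t,(400,300),interpolation=cv2.INTER_CUBIC),cv2.resize(s,(400,300),interpolation=cv2.INTER_CUBIC)]))
E
```

```text
t 10.2 p [0.5958 0.1561 0.2182] psi 95.19 z [-0.009   0.0312 -0.9995] j [0.24 0.49 0.29 1.37 0.03 0.15] F [-0.56  0.1  -0.92] T [-0.013 -0.039 -0.036] g 0.0617
tool-frame shift mm [-4.8 16.8 -7. ]
```

View pics/app.png

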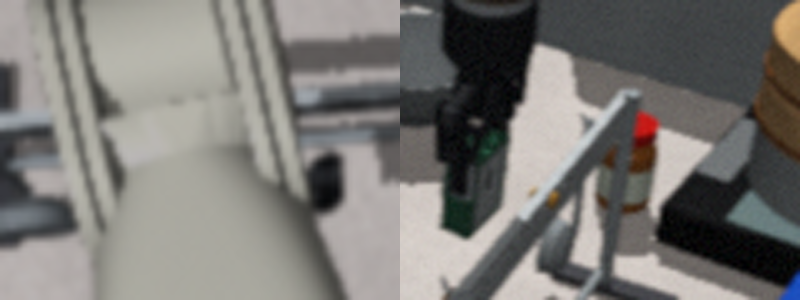

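The scene crop shows the thermometer held upright in front of the rail, with its keyhole facing the bar. Now the approach.

Request:
apply_moves --moves '[[[-2, 5, -2, 0], [-2, 5, -2, 0], [-1, 5, -2, 0], [0, 4, -2, 0], [0, 3, -2, 0], [0, 2, -1, 0], [0, 0, -1, 0], [0, 0, -1, 0], [0, 0, -1, 0], [0, 0, -1, 0]]]'

```text
clock: 11.3
eef_pos: [0.6212, 0.1548, 0.2361]
tool_rot: [0.673, 0.74, 0.01, -0.013]
ft_force: [-0.2, 0.6, -3.0]
grip_width: 0.0617
```

```bash
python3 st.py .613 .1527 .225
```

```text
t 11.3 p [0.6212 0.1548 0.2361] psi 95.41 z [-0.0068  0.0319 -0.9995] j [0.23 0.53 0.41 1.44 0.03 0.14] F [-0.23  0.63 -3.01] T [-0.103 -0.016  0.019] g 0.0617
tool-frame shift mm [-1.7 -8.3 11.1]
```

Request:
apply_moves --moves '[[[-1, 0, 4, 0.2], [-1, 0, 3, 0.2], [0, 0, 2, 0], [0, 0, 1, 0], [0, 0, 0, 0], [0, 0, 0, 0], [0, 0, 0, 0], [0, 0, 0, 0], [0, 0, 0, 0], [0, 0, 0, 0]]]'

```text
clock: 12.3
eef_pos: [0.6209, 0.153, 0.2251]
tool_rot: [0.676, 0.737, 0.009, -0.013]
ft_force: [0.5, -0.3, -1.8]
grip_width: 0.0616
```

```bash
python3 st.py .621 .1528 .225
```

```text
t 12.3 p [0.6209 0.153  0.2251] psi 94.98 z [-0.0073  0.0318 -0.9995] j [0.23 0.53 0.38 1.42 0.03 0.14] F [ 0.55 -0.33 -1.83] T [-0.031 -0.005  0.02 ] g 0.0616
tool-frame shift mm [-0.2  0.1  0.1]
```

Request:
apply_moves --moves '[[[0, 2, 0, 0], [0, 2, 0, 0], [0, 2, 0, 0], [0, 1, 0, 0], [0, 1, 0, 0], [0, 1, 0, 0], [0, 1, 0, 0], [0, 1, 0, 0], [0, 1, 0, 0], [0, 1, 0, 0]]]'

```text
clock: 13.3
eef_pos: [0.6351, 0.1542, 0.225]
tool_rot: [0.676, 0.737, 0.009, -0.013]
ft_force: [0.5, 0.4, -0.9]
grip_width: 0.0618
```

```bash
python3 st.py .634 .1539 .225
```

```text
t 13.3 p [0.6351 0.1542 0.225 ] psi 94.97 z [-0.0071  0.0318 -0.9995] j [0.22 0.57 0.43 1.44 0.03 0.14] F [ 0.54  0.38 -0.92] T [-0.068  0.028 -0.007] g 0.0618
tool-frame shift mm [-0.2 -1.1  0. ]
```

Request:
apply_moves --moves '[[[0, 0.7, 0, 0], [0, 0.7, 0, 0], [0, 0.7, 0, 0], [0, 0.7, 0, 0], [0, 0.7, 0, 0], [0, 0.7, 0, 0], [0, 0.7, 0, 0], [0, 0.7, 0, 0], [0, 0.7, 0, 0], [0, 0.7, 0, 0]]]'

```text
clock: 14.3
eef_pos: [0.6414, 0.1548, 0.225]
tool_rot: [0.675, 0.737, 0.008, -0.014]
ft_force: [-2.5, 0.4, -0.5]
grip_width: 0.0618
```

```bash
python3 st.py .6423 .1539 .225
```

```text
t 14.3 p [0.6414 0.1548 0.225 ] psi 94.99 z [-0.0101  0.0316 -0.9995] j [0.22 0.58 0.46 1.45 0.03 0.14] F [-2.54  0.37 -0.45] T [-0.117  0.643  0.082] g 0.0618
tool-frame shift mm [-0.9  0.8 -0. ]
```

Run:
```python
from workcell import cams
import cv2,numpy as np
s=cams.camera("scene")["color"][120:195,280:380,::-1]
cv2.imwrite("pics/con.png",cv2.resize(s,(800,600),interpolation=cv2.INTER_CUBIC))
```

```text
(no output)
```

View pics/con.png

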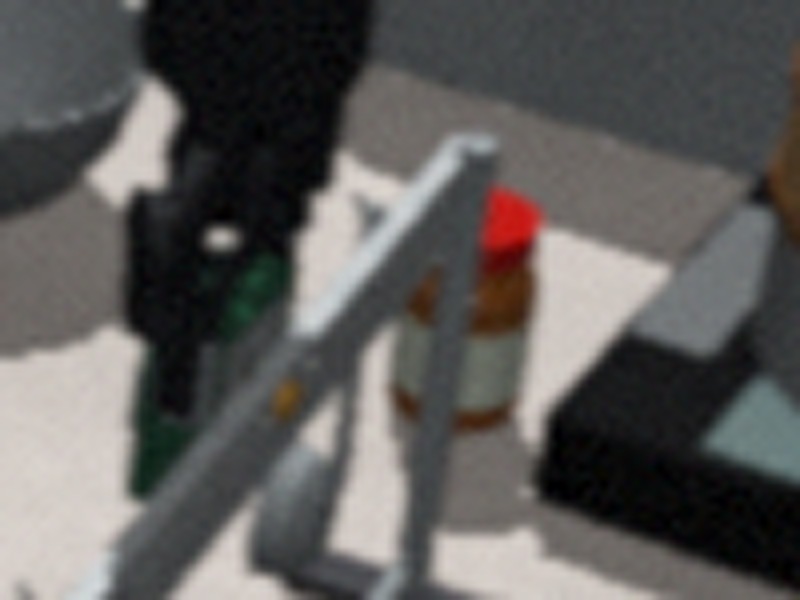

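Request:
apply_moves --moves '[[[0, 1, 0, 0], [0, 1, 0, 0], [0, 1, 0, 0], [1, 1, 0, 0], [1, 1, 0, 0], [1, 1, 0, 0], [1, 1, 0, 0], [0, 1, 0, 0], [0, 1, 0, 0], [0, 1, 0, 0]]]'

```text
clock: 15.35
eef_pos: [0.6415, 0.1558, 0.2245]
tool_rot: [0.675, 0.737, -0.002, -0.02]
ft_force: [-5.9, -1.2, 0.8]
grip_width: 0.0618
```

```bash
python3 st.py .6414 .1548 .225
```

```text
t 15.35 p [0.6415 0.1558 0.2245] psi 94.99 z [-0.032   0.0235 -0.9992] j [0.23 0.6  0.5  1.49 0.03 0.14] F [-5.91 -1.16  0.81] T [-0.145  1.067  0.183] g 0.0618
tool-frame shift mm [-1.  -0.2 -0.5]
```

Request:
apply_moves --moves '[[[-1, 0.3, 0, 0], [-1, 0.3, 0, 0], [-1, 0.3, 0, 0], [-1, 0.3, 0, 0], [-1, 0.3, 0, 0], [-1, 0.3, 0, 0], [-1, 0.3, 0, 0], [-1, 0.3, 0, 0], [-1, 0.3, 0, 0], [-1, 0.3, 0, 0]]]'

```text
clock: 16.35
eef_pos: [0.642, 0.1504, 0.2225]
tool_rot: [0.673, 0.739, -0.002, -0.026]
ft_force: [-4.9, 4.0, 0.2]
grip_width: 0.062
```

```bash
python3 st.py .6414 .1548 .225
```

```text
t 16.35 p [0.642  0.1504 0.2225] psi 95.27 z [-0.041   0.0311 -0.9987] j [0.21 0.61 0.5  1.49 0.04 0.12] F [-4.94  3.97  0.23] T [0.822 0.925 0.177] g 0.062
tool-frame shift mm [ 4.5 -0.3 -2.3]
```

Request:
apply_moves --moves '[[[1, -0.5, -0.5, 0], [1, 0, -0.5, 0], [1, 0, -0.5, 0], [0, 0, 0, 0], [0, 0, 0, 0], [0, 0, 0, 0], [0, 0, 0, 0], [0, 0, 0, 0], [0, 0, 0, 0], [0, 0, 0, 0]]]'

```text
clock: 17.35
eef_pos: [0.6419, 0.1508, 0.2229]
tool_rot: [0.674, 0.738, -0.004, -0.024]
ft_force: [-2.5, -0.5, -1.6]
grip_width: 0.0621
```

```bash
python3 st.py .6414 .1535 .225
```

```text
t 17.35 p [0.6419 0.1508 0.2229] psi 95.14 z [-0.0412  0.0263 -0.9988] j [0.22 0.61 0.5  1.5  0.03 0.12] F [-2.45 -0.5  -1.62] T [-0.116  0.505  0.07 ] g 0.0621
tool-frame shift mm [ 2.8 -0.3 -2. ]
```

Request:
apply_moves --moves '[[[0, -0.7, -0.5, 0], [0, -0.7, -0.5, 0], [1.5, 0, -0.5, 0], [1.5, 0, -0.5, 0], [0, 0, 0, 0], [0, 0, 0, 0], [0, 0, 0, 0], [0, 0, 0, 0], [0, 0, 0, 0], [0, 0, 0, 0]]]'

```text
clock: 18.35
eef_pos: [0.6417, 0.1533, 0.2257]
tool_rot: [0.675, 0.738, -0.003, -0.022]
ft_force: [-2.0, -0.6, -2.1]
grip_width: 0.0615
```

```bash
python3 st.py .6414 .1535 .225
```

```text
t 18.35 p [0.6417 0.1533 0.2257] psi 95.1 z [-0.0375  0.0254 -0.999 ] j [0.22 0.61 0.5  1.5  0.03 0.13] F [-1.96 -0.6  -2.13] T [-0.21   0.262  0.076] g 0.0615
tool-frame shift mm [ 0.2 -0.3  0.7]
```

Request:
apply_moves --moves '[[[0, 0, 1, 0], [0, 0, 1.5, 0], [0, 0, 1.5, 0], [0, 0, 1.5, 0], [0, 0, 1.5, 0], [0, 0, 1.5, 0], [0, 0, 1.5, 0], [0, 0, 1, 0], [0, 0, 1, 0], [0, 0, 0, 0]]]'

```text
clock: 19.35
eef_pos: [0.641, 0.1546, 0.2139]
tool_rot: [0.674, 0.738, -0.002, -0.023]
ft_force: [-2.7, -0.6, -1.4]
grip_width: 0.0615
```

```bash
python3 st.py .6414 .1535 .2055
```

```text
t 19.35 p [0.641  0.1546 0.2139] psi 95.15 z [-0.0366  0.0275 -0.999 ] j [0.22 0.61 0.47 1.47 0.03 0.13] F [-2.68 -0.63 -1.44] T [-0.032  0.43   0.02 ] g 0.0615
tool-frame shift mm [-1.4  0.6  8.4]
```

Request:
apply_moves --moves '[[[0, 0, 1.5, 0], [0, 0, 1.5, 0], [0, 0, 1.5, 0], [0, 0, 1.5, 0], [0, 0, 1, 0], [0, 0, 1, 0], [0, 0, 1, 0], [0, 0, 1, 0], [0, 0, 1, 0], [0, 0, 1, 0]]]'

```text
clock: 20.35
eef_pos: [0.6406, 0.1551, 0.2046]
tool_rot: [0.674, 0.738, -0.001, -0.022]
ft_force: [-3.9, 0.0, 4.6]
grip_width: 0.0617
```

```bash
python3 st.py .6414 .1535 .2055
```

```text
t 20.35 p [0.6406 0.1551 0.2046] psi 95.18 z [-0.0333  0.0286 -0.999 ] j [0.22 0.61 0.45 1.44 0.04 0.13] F [-3.9   0.04  4.65] T [-0.069  0.839  0.17 ] g 0.0617
tool-frame shift mm [-1.6  0.6 -1. ]
```

Request:
apply_moves --moves '[[[0, -0.7, -0.5, 0], [0, 0, 0, 0], [0, 0, 0, 0], [0, 0, 0, 0], [0, 0, 0, 0], [0, 0, 0, 0], [0, 0, 0, 0], [0, 0, 0, 0], [0, 0, 0, 0], [0, 0, 0, 0]]]' --hand 1

```text
clock: 21.35
eef_pos: [0.6432, 0.1551, 0.2044]
tool_rot: [0.675, 0.738, 0.002, -0.02]
ft_force: [0.5, 0.3, 0.7]
grip_width: 0.0857
```

```bash
python3 st.py .6414 .1551 .32;  python3 - <<'E'
from workcell import cams
import cv2,numpy as np
s=cams.camera("scene")["color"][120:195,280:380,::-1]
cv2.imwrite("pics/rel.png",cv2.resize(s,(640,480),interpolation=cv2.INTER_CUBIC))
E
```

```text
t 21.35 p [0.6432 0.1551 0.2044] psi 95.11 z [-0.027   0.0289 -0.9992] j [0.22 0.61 0.45 1.43 0.03 0.13] F [0.51 0.27 0.7 ] T [ 0.029 -0.05   0.031] g 0.0857
tool-frame shift mm [   3.8   -4.6 -115.4]
```

View pics/rel.png

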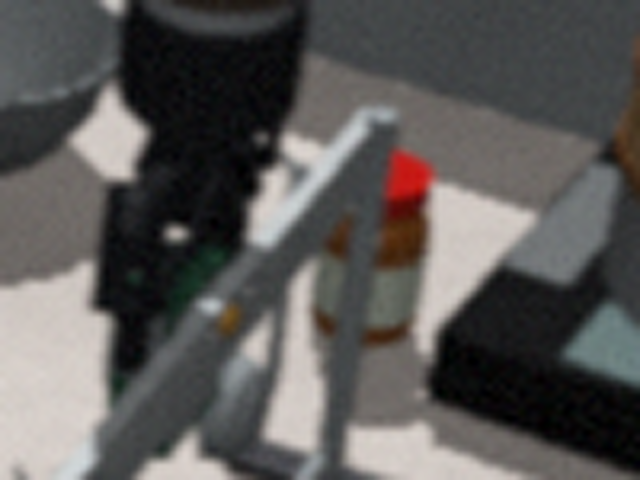

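Green is still at the bar after letting go. I'll back off slightly and go straight up.

Request:
apply_moves --moves '[[[0, -2, 0, 0], [0, -2, 0, 0], [0, 0, -5, 0], [0, 0, -8, 0], [0, 0, -10, 0], [0, -1, -10, 0], [0, -1, -15, 0], [0, -1, -15, 0], [0, -1, -20, 0], [0, 0, -10, 0]]]'

```text
clock: 22.4
eef_pos: [0.637, 0.1514, 0.3056]
tool_rot: [0.675, 0.738, 0.002, -0.019]
ft_force: [-0.4, 0.1, -0.2]
grip_width: 0.0854
```

Request:
apply_moves --moves '[[[0, -10, -5, 0], [0, -25, -5, 0], [0, -35, 0, 0], [0, -35, 0, 0], [0, -35, 0, 0], [0, -35, 0, 0], [0, -35, 0, 0], [0, -20, 0, 0], [0, -5, 0, 0], [0, 0, 0, 0]]]'

```text
clock: 23.4
eef_pos: [0.3892, 0.1278, 0.3248]
tool_rot: [0.675, 0.738, 0.007, -0.017]
ft_force: [0.2, -0.2, 0.2]
grip_width: 0.0852
```

```bash
python3 st.py;  python3 - <<'E'
from workcell import cams
import cv2,numpy as np
t=cams.camera("top")["color"][115:235,140:300,::-1]; s=cams.camera("scene")["color"][110:200,270:390,::-1]
cv2.imwrite("pics/fin.png",np.hstack([cv2.resize(t,(400,300),interpolation=cv2.INTER_CUBIC),cv2.resize(s,(400,300),interpolation=cv2.INTER_CUBIC)]))
E
```

```text
t 23.4 p [0.3892 0.1278 0.3248] psi 95.12 z [-0.0151  0.0325 -0.9994] j [ 0.29  0.04 -0.03  1.5   0.04  0.2 ] F [ 0.17 -0.16  0.2 ] T [ 0.006  0.019 -0.006] g 0.0852
```

View pics/fin.png

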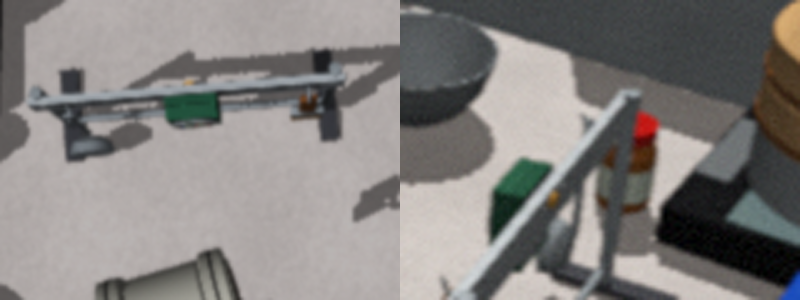

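The thermometer hangs flush against the bar, dial outward (top crop (192,107)), and the robot is well clear. Handing in.

```bash
python3 -c "
from workcell import workorder
print(workorder.job_done())"
```

```text
the job is handed in; nothing more can be done
None
```

The green thermometer is hanging on the stud, and I handed the job in at about 23.4 s of the 72 s allowed. I found it and the rail in the camera images, gripped it by its sides and carried it to the bar. The camera estimate of the stud was good enough that the back went straight to about where I had measured the bar. I then felt sideways both ways and let it down about 20 mm. It stopped at TCP z = 204.6 mm (205.5 mm expected) with about 4.6 N upward, which fits the slot end resting on the stud. I let go, backed off and went straight up.

**Last checks:** The final pictures show it flush against the bar near the middle, parallel to it and upright by eye. The other objects visible in those last crops were in place. The timer, cutter and mould were not in view. The wrist read near zero after I let go, and no reading between moves was above about 7 N.

**Less certain:**
- **Sideways feel:** friction made it sticky and the travel came out at 5.4 mm instead of the expected 4 mm, so on its own it didn't prove the head was in the hole. The stop on lowering and the final pictures did.
- **Tool tilt:** the tool drifted up to about 3 degrees off vertical during the moves and could not be corrected. The hanging angle was only judged from the pictures, not measured.

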